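# Clamp and stamp a pastry box on the marking press

### The arm

A 6-joint arm with a two-finger parallel gripper is mounted at the origin on the work surface. World frame = base frame: x ahead of the robot, y to its left, z up, the work surface at z = 0. Lengths are in m, angles in rad, forces in N, time in s.
With the tool pointing down it reaches from about 0.3 to 0.75 m from the base axis. Payload 8.5 kg.
Tool frame: the origin (TCP) lies at the very end of the fingers, on their centre line; the grasp point (between the pads) lies 19 mm behind it; z points along the fingers, y is the line along which they close (so a half turn about z gives the same grasp; the last joint's range is limited). The gripper opens to 88 mm and grips with 3 to 60 N. Pads are 18 mm wide; open, the fingers measure 123 mm over their backs; the gripper's body (75 mm by 187 mm) begins 45 mm behind the grasp point.
Start: joints at [-1.439, 0.381, 1.297, -0, 1.464, -0.215], TCP at [0.187, -0.517, 0.239] pointing down, gripper open.
Joint ranges: [-3.11, 3.11], [-0.89, 2.33], [0.22, 2.48], [-1.42, 4.56], [0.17, 2.85], [-2.88, 2.88]. Speed limits (rad/s): [2.39, 2.39, 3.14, 3.14, 3.14, 3.14].

### API

Orientations are given as a 3x3 rotation matrix whose columns are the frame's x, y, z axes.
In Python, from workcell import robot gives the robot as it stands.
- The arm moves only by the tool step_arm, never from a script. Its argument "targets" is a list of rows, each a list of 3 entries, a list of its own where there are three numbers: the opening, from -1 (shut) to 1 (fully open), then the shift along the tool's x, y, z as a fraction of full scale, then the turn, a rotation vector about the tool's x, y, z as a fraction of full scale. A call has exactly 10 rows; each row shifts and turns the commanded pose from where the row before left it, along the tool's axes as they then stand; what a row does not reach is not made up. Full scale, the value 1, is 3 cm for a shift and 0.12 rad for a turn. A row lasts 1/12 s, in which the tool goes at most 41.7 mm and 7.16 degrees, less where a joint would pass 70% of its speed; a pose out of reach is approached as far as the arm can. A call with a number of a shift or a turn outside -1 to 1 is refused whole. A call with a gripper value outside its range is refused whole. The fingers move at their own pace and stop on an object; the grip force is fixed at half the most. Time passes only in rows, so rows that do not move let the fingers close, or fill a call up. It gives the time, the measured TCP pose, the force, the opening and the grip force at its end, in the units of the state.
- robot.read_state(): the state, without advancing time (a new reading comes with each control period).
- robot.camera(name): name is "side" or "top"; returns a dict with "img" (400x640x3 uint8, red, green, blue), "range_z" (400x640 float32, m along the optical axis (not along the pixel's ray), 0 where there is no reading), "fovy" (degrees; the focal length in pixels is half the picture's height over the tangent of half this angle, whatever the lens; pixels are square), "cx", "cy" (the principal point, pixels), "dist_coeffs" ([k1, k2, p1, p2, k3] as OpenCV has them; the pictures are not rectified), "world_from_camera" (4x4, takes a point from camera to world coordinates). Camera axes: x right, y down, z forward; pixel columns grow to the right and rows downward; lengths in m; the calibration is good to about 2 mm. A picture is of the moment at which its call begins.
- robot.sign_off(): hands the job in; it is judged then, once.
The state is a dict: "time_s": time; "joints": joint angles; "qd": joint speeds; "tau": joint torques, N m; "position": TCP position; "ee_rot": TCP orientation; "ft_force": force on the tool from outside, world axes, zero at the start; "moment": the same for the moment, N m; "width": opening from 0.0 (shut) to 1.0 (fully open); "gripper_force": force on a finger pad.
Only numpy, scipy, OpenCV 4.12 (cv2) and the standard library are available. Lean on these libraries where they do the work, as an engineer would, in place of code of your own. Each camera call takes 0.05 s, during which the arm holds its last target. There are 200 camera calls.

### The job

Get the pastry box on the bed of the marking press date-stamped: raise the lift lever on the press head all the way, slide the box along the bed, without lifting it off, until its end is flush against the stamp unit, and lower the lever again so that the presser foot rests on the lid. Then swing the sprung stamp lever fully to its stop and let it spring back, leaving the box clamped in place. Leave the other box and the two jars alone.

Things in the scene. Friction and masses are not known exactly. Their poses are not given: they have to be found in the camera images.
- press: Grey bench press with a steel bed; fixed, place and yaw vary. Origin on the table right below the presser foot; x points away from the robot (to the column), y along the bed to the stamp unit, z up. In this frame (mm): bed y -340 to 80, top at z 20, 134 wide between its rails (x -67 to 67); back fence to z 35, front lip to z 30.
- stamp_face (a point): Centre of the stamp unit's face, where the box's end must lie: at x 0, y 80, z 50 mm in the press frame. The stamp unit is the grey block across the +y end of the bed, the end stop: x -55 to 55, y 80 to 180, z 0 to 85 mm.
- head_front (a point): Centre of the front of the press head: x -10, y 0, z 172 mm in the press frame. The head spans x -10 to 136, y -28 to 28, z 130 to 215 mm, on a column at x 76 to 136, y -35 to 35.
- pastry_box: Closed cardboard pastry box with a dark window and a round white sticker on its lid, 110 (x) x 160 (y) x 60 (z) mm, about 350 g. Origin at the centre of its underside. Starts on the bed, short of the presser foot on the -y side, its y axis roughly along the press's y. Home is at the press origin, 20 mm up (box end at y = 80 in the press frame).
- lift_lever (a joint): Angle of the lift lever, rad: 0 = down, 0.9 = fully raised. It stays where it is left; about 4 N at the grip moves it. It carries the presser foot 44.4 mm per rad. With the box home below it, the foot meets the lid at 0.27.
- lift_lever_grip (a point): Centre of the lift lever's grip: a black round bar, 14 mm diameter, 82 mm long, parallel to the press's y axis, across the front of the head. It can be hooked from below, pressed from above, or pinched.
- lift_lever_pivot (a point): Pivot of the lift lever (on its axis, parallel to the press's y; press frame x 20, y 0, z 165 mm). The grip's centre lies 110 mm from it towards -x: at joint value q it is at angle q - 0.1 rad above the level. A steel arm, 10 mm thick at y = +38 mm, joins the grip to the pivot.
- foot_pad (a point): Centre of the underside of the presser foot, a steel plate 50 x 50 x 8 mm. It is 68 mm above the table with the lever at 0 (the box, its lid at 80 mm on the bed, cannot pass) and 108 mm with it raised.
- stamp_lever (a joint): Angle of the stamp lever, rad: 0 = at rest, 0.7 = at its stop; a spring returns it (about 3 N at the pin holds it at the stop).
- stamp_lever_pin (a point): Point on the axis of the upright black pin at the stamp lever's tip, 121 mm above the table. The pin has 16 mm diameter and spans z 88 to 143 mm. Push on its +y side, towards -y.
- stamp_lever_pivot (a point): Vertical axis of the stamp lever, on top of the stamp unit (press frame x 20, y 130, z 96 mm). The pin lies 100 mm from it; seen from above it swings counter-clockwise, from (x -63, y 186) at rest to (x -80, y 120) at the stop, in the press frame.
- spare_box: Bystander: another pastry box, lower and wider, 120 x 170 x 45 mm, on the table beyond the stamp unit. Origin at the centre of its underside.
- jar0: Bystander: jam jar with a red lid, 66 mm diameter, 85 mm tall, behind the bed. Origin at the centre of its underside.
- jar1: Bystander: jam jar like the other, behind the bed.
Mind the look-alikes: they are no part of the job. What is shaped like the pastry_box but turquoise or yellow is not meant.

How it is judged:
By the outcome, as a careful person would: the job done as asked, in the order asked, and still so for the second after the job is handed in, with the robot touching nothing.
It also fails if it takes over 72 s, if anything falls off the work surface, if the arm or the gripper's body presses on something with over 40 N, if the wrist force passes 120 N, or if a joint passes its speed limit or range.

## Working session

There is one attempt and no reset: what is moved stays moved. The work goes in short steps, Python scripts to look and compute and a tool call to move; the robot and the scene stay as the last step left them, time stands still between calls to the robot, and variables do not carry over. Pictures are saved under pics/ and viewed, at most 12 in all, crops included, and the job is handed in when it is done.

Besides the shell and the picture viewer there is one more tool, called after "Emit:" as name(argument=value, ...) on one line, values as JSON. step_arm: Moves the arm, as the interface text tells. Its arguments: {"type":"object","properties":{"targets":{"type":"array","items":{"type":"array"}}},"required":["targets"]}

```bash
mkdir -p pics; cat > h.py <<'E'
import numpy as np,cv2
from workcell import robot
def cam(n):
    c=robot.camera(n); f=200/np.tan(np.radians(c["fovy"])/2)
    c["K"]=np.array([[f,0,c["cx"]],[0,f,c["cy"]],[0,0,1.]]); c["T"]=np.array(c["world_from_camera"]); c["d"]=np.array(c["dist_coeffs"],float); return c
def rays(c,px):
    u=cv2.undistortPoints(np.array(px,float).reshape(-1,1,2),c["K"],c["d"]).reshape(-1,2)
    return np.c_[u,np.ones(len(u))]@c["T"][:3,:3].T
def onplane(c,px,z):
    r=rays(c,px);o=c["T"][:3,3]; return o+r*((z-o[2])/r[:,2])[:,None]
def cloud(c):
    v,u=np.mgrid[0:400,0:640]; px=np.c_[u.ravel(),v.ravel()]
    return (c["T"][:3,3]+rays(c,px)*c["range_z"].reshape(-1,1)).reshape(400,640,3)
def save(c,n): cv2.imwrite(f"pics/{n}.png",c["img"][:,:,::-1])
E
python3 - <<'E'
from h import *
for n in("top","side"):
    c=cam(n); save(c,n+"0"); print(n,c["T"].round(3).tolist(),c["fovy"],c["d"]); np.savez(f"{n}0.npz",P=cloud(c),img=c["img"],rz=c["range_z"])
s=robot.read_state(); print(s["time_s"],s["position"],np.array(s["ee_rot"]).round(3).tolist(),s["width"])
E
```

```text
top [[-0.017, -0.985, 0.171, 0.35], [-1.0, 0.02, 0.013, 0.068], [-0.016, -0.171, -0.985, 1.394], [0.0, 0.0, 0.0, 1.0]] 43.924805699438465 [-0.15814216  0.          0.          0.          0.        ]
side [[-0.756, -0.481, 0.445, 0.08], [-0.655, 0.537, -0.532, 0.686], [0.017, -0.693, -0.72, 0.958], [0.0, 0.0, 0.0, 1.0]] 51.5987417174872 [0.0297262 0.        0.        0.        0.       ]
0.1 [ 0.18688944 -0.5170224   0.23822414] [[0.94, 0.34, -0.0], [0.34, -0.94, 0.001], [0.0, -0.001, -1.0]] 0.9966896347069188
```

View pics/top0.png

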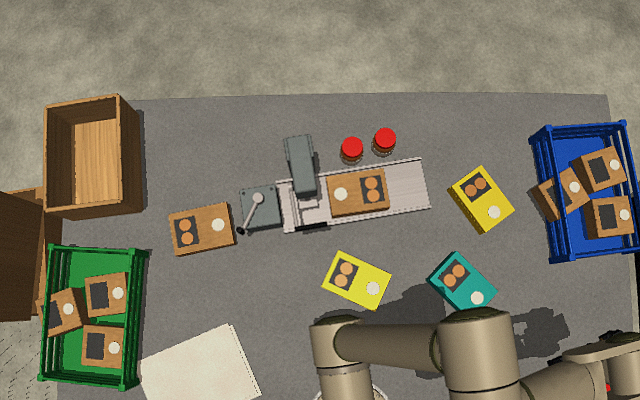

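View pics/side0.png

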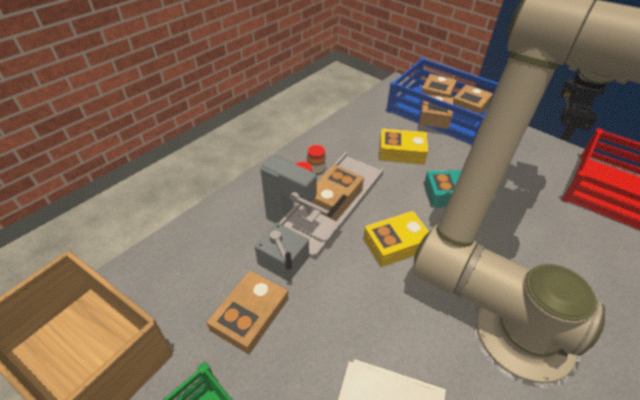

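The top view shows the bed from about (282,225) to (428,182), the box on it at (358,192), the head at (300,165), the stamp unit at (258,207) and its pin at about (242,232). In the side view the grip is at about (315,207) and the pin at (288,260). Next I measure the press pose and the box.

```bash
python3 - <<'E'
from h import *
D=np.load("top0.npz");P=D["P"];img=D["img"]
hsv=cv2.cvtColor(img,cv2.COLOR_RGB2HSV)
def rect(m,name):
    m=cv2.morphologyEx(m.astype(np.uint8),cv2.MORPH_OPEN,np.ones((2,2)))
    n,l,s,_=cv2.connectedComponentsWithStats(m); k=1+s[1:,4].argmax(); m=l==k
    q=P[m]; r=cv2.minAreaRect((q[:,:2]*1000).astype(np.float32))
    print(name,m.sum(),"z",np.median(q[:,2]).round(4),"c",np.round(r[0],1),"size",np.round(r[1],1),"ang",round(r[2],2)); return r
v,u=np.mgrid[0:400,0:640]
R=(u>225)&(u<440)&(v>120)&(v<250); z=P[...,2]
print(np.histogram(z[R],bins=np.arange(-.01,.25,.01)))
brown=(hsv[...,0]>5)&(hsv[...,0]<25)&(hsv[...,1]>80)
rect(R&(z>.07)&(z<.09)&(u>322)&(u<395)&(v>160),"box top")
rect(R&(z>.078)&(z<.092)&(u<282)&(v>175),"stamp top")
rect(R&(z>.205)&(z<.225),"head top")
rect(R&(z>.012)&(z<.028)&(v>150)&(u>275),"bed")
rect(R&(z>.012)&(z<.042)&(v>150)&(u>275),"bed+rails")
rect(R&(z>.128)&(z<.19)&(v>180)&(u>280),"grip")
rect(R&(z>.11)&(z<.16)&(v<250)&(u<282),"pin")
S=np.load("side0.npz");Ps=S["P"];vs,us=np.mgrid[0:400,0:640];zs=Ps[...,2]
P=Ps;Rs=(us>220)&(us<400)&(vs>120)&(vs<300)
rect(Rs&(zs>.07)&(zs<.09)&(us>310)&(us<370)&(vs>160)&(vs<225),"side box top")
rect(Rs&(zs>.078)&(zs<.092)&(us<312)&(vs>215),"side stamp top")
rect(Rs&(zs>.205)&(zs<.225),"side head top")
rect(Rs&(zs>.012)&(zs<.028),"side bed")
for n,im,(a,b,c,d) in(("top0",img,(225,120,440,250)),("side0",S["img"],(225,130,405,290))):
    cv2.imwrite(f"pics/crop_{n}.png",cv2.resize(im[b:d,a:c,::-1],None,fx=3.5,fy=3.5,interpolation=cv2.INTER_CUBIC))
a=cv2.imread("pics/crop_top0.png")
E
```

```text
(array([10922,  4524,  2705,  1386,   571,   308,   209,   138,  2113,
        2394,   127,   129,    13,     9,    22,    45,    21,   196,
         191,    27,    23,   283,  1095,     1,     0]), array([-0.01,  0.  ,  0.01,  0.02,  0.03,  0.04,  0.05,  0.06,  0.07,
        0.08,  0.09,  0.1 ,  0.11,  0.12,  0.13,  0.14,  0.15,  0.16,
        0.17,  0.18,  0.19,  0.2 ,  0.21,  0.22,  0.23,  0.24]))
box top 2353 z 0.0782 c [525.8 -30.3] size [180.3 359.6] ang 87.44
stamp top 1195 z 0.0831 c [487.6 189.5] size [348.5 114.8] ang 23.3
head top 1332 z 0.2126 c [579.7 111.1] size [463.9  68.2] ang 4.01
bed 2934 z 0.0184 c [600.2 -32.6] size [272.9 464.4] ang 37.67
bed+rails 3670 z 0.0188 c [542.8 -63.4] size [334.7 389.8] ang 9.82
grip 346 z 0.1691 c [498.5  94.4] size [300.4  86.6] ang 5.96
pin 45 z 0.137 c [523.2 292.8] size [35.5 12.8] ang 79.99
side box top 1217 z 0.0798 c [405.7 297.7] size [ 137.1 1004.3] ang 32.17
side stamp top 1012 z 0.0846 c [384.1 460.7] size [142.8 743.2] ang 42.54
side head top 911 z 0.2139 c [474.5 346.9] size [ 148.2 1029.7] ang 41.13
side bed 1399 z 0.0196 c [432.5 372.4] size [247.8 910.4] ang 33.06
```

View pics/crop_top0.png

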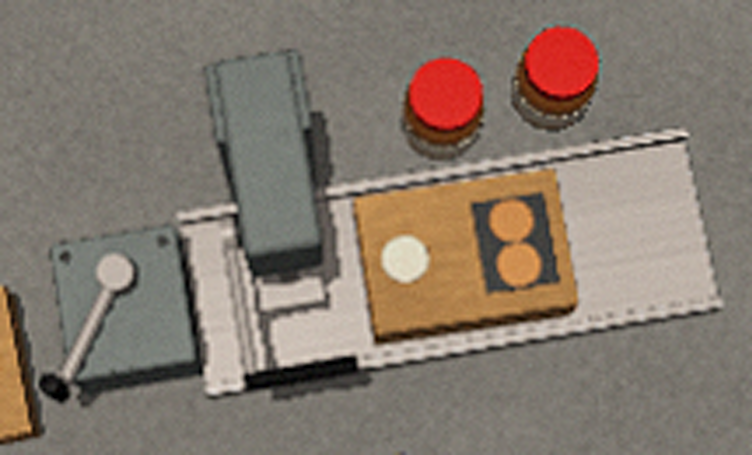

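The crop is 3.5x with its offset at (225,120). It shows the stamp unit's top corners at crop (55,243), (175,232), (198,362) and (80,382), the pin at (55,388) and the black grip bar from (246,380) to (356,366). The lid runs from (355,198) to (577,303), and the bed corners are at (685,133), (720,303) and (208,393).

View pics/crop_side0.png

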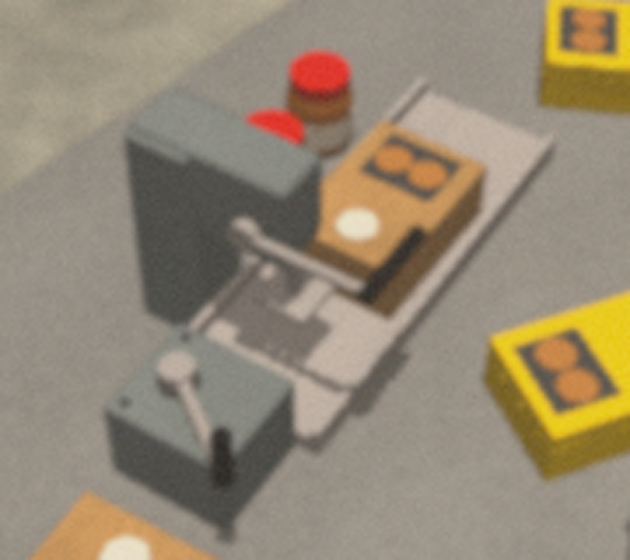

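```bash
python3 - <<'E'
from h import *
c=cam("top")
C=lambda L:[(225+a/3.5-.36,120+b/3.5-.36) for a,b in L]
def show(n,L,z):
    p=onplane(c,C(L),z)*1000; print(n,p[:,:2].round(1).tolist()); return p[:,:2]
st=show("stamp",[(55,243),(175,232),(198,362),(80,380)],.085)
bx=show("lid",[(355,198),(555,170),(577,303),(375,338)],.08)
bed=show("bedback -y,front -y,front+y",[(685,133),(720,303),(208,393)],.03)
gr=show("grip ends",[(246,380),(356,366)],.161)
pin=show("pin top",[(48,384)],.143)
hd=show("head top",[(222,62),(300,52),(320,244),(245,256)],.215)
ang=lambda d:np.degrees(np.arctan2(-d[0],d[1]))
print("yaw: bed front",ang(bed[2]-bed[1]),"stamp",ang(st[0]-st[1]),ang(st[3]-st[2]),"head",ang(hd[0]-hd[1]),"grip",ang(gr[0]-gr[1]),"lid",ang(bx[0]-bx[1]),ang(bx[3]-bx[2]))
# plane fits w/ robust: colour/depth inliers medians
P=cloud(c);v,u=np.mgrid[0:400,0:640]
def med(m,z):
    m=cv2.morphologyEx((m&(abs(P[...,2]-z)<.008)).astype(np.uint8),cv2.MORPH_OPEN,np.ones((3,3)))
    n,l,s,_=cv2.connectedComponentsWithStats(m);k=1+s[1:,4].argmax()
    px=cv2.findContours((l==k).astype(np.uint8),0,1)[0][0].reshape(-1,2)
    q=onplane(c,px,z)[:,:2]*1000; r=cv2.minAreaRect(q.astype(np.float32)); print(np.round(r[0],1),np.round(r[1],1),round(r[2],2))
med((u>318)&(u<395)&(v>160)&(v<220),.08)
med((u<285)&(u>236)&(v>180)&(v<235),.085)
med((u<325)&(u>280)&(v>130)&(v<200),.215)
E
```

```text
stamp [[639.1, 289.5], [645.8, 196.0], [543.8, 178.6], [531.5, 269.2]]
lid [[671.0, 56.1], [690.5, -100.6], [584.6, -113.1], [560.5, 43.1]]
bedback -y,front -y,front+y [[732.8, -215.2], [591.3, -235.5], [526.9, 175.5]]
grip ends [[518.8, 137.8], [527.4, 58.7]]
pin top [[521.0, 283.9]]
head top [[739.6, 149.7], [745.7, 94.1], [605.7, 82.3], [598.3, 134.5]]
yaw: bed front 8.898594800640318 stamp 4.048278160328727 7.678095794480322 head 6.278042740848374 grip 6.213490069923708 lid 7.078332921183762 8.787591033117085
[626.2 -27.6] [110.8 160.3] 7.68
[589.8 236.1] [110.1 100. ] 8.39
[672.  121.1] [144.3  61.5] 5.81
```

The side crop (3.5x, offset (225,130)) shows the grip bar from (368,293) to (418,235), the pin's top at (221,433), and the lever in its down position. The stamp-top rectangle fit gives 110x100 mm, which matches the text. I check the grip and pin heights by two-view triangulation, then plan the approach.

```bash
cat >> h.py <<'E'
from scipy.spatial.transform import Rotation as Ro
yaw=np.radians(8.5); O=np.array([.6093,.1083,0]); RP=Ro.from_euler("z",yaw).as_matrix()
W=lambda p:O+RP@(np.array(p,float)/1000)
Pf=lambda w:RP.T@(np.array(w)-O)*1000
def Rt(a=0,b=0):  # a: fingers lean to +x press, b: fingers lean to +y press
    R=np.array([[0,1.,0],[1,0,0],[0,0,-1]]).T; R=np.c_[[0,1.,0],[1.,0,0],[0,0,-1.]]
    return RP@R@Ro.from_euler("x",-a).as_matrix()@Ro.from_euler("y",b).as_matrix()
def bar(q,y=-8): return np.array([20-110*np.cos(q-.1),y,165+110*np.sin(q-.1)])
def st():
    s=robot.read_state(); R=np.array(s["ee_rot"]); print("t",round(s["time_s"],2),"P",Pf(s["position"]).round(1),"z",(RP.T@R[:,2]).round(3),"F",(RP.T@np.array(s["ft_force"])).round(1),"w",round(s["width"],3),"q",np.round(s["joints"],2)); return s
def plan(p,R,n,p0=None,R0=None):
    s=robot.read_state(); p0=np.array(s["position"]) if p0 is None else p0; R0=np.array(s["ee_rot"]) if R0 is None else R0
    rv=Ro.from_matrix(R0.T@R).as_rotvec()/n; d=(W(p)-p0)/n
    print("turn/row",(rv/.12).round(2).tolist())
    for i in range(n): print((R0@Ro.from_rotvec(rv*i).as_matrix()).T.dot(d/.03).round(2).tolist())
E
python3 - <<'E'
from h import *
t,s=cam("top"),cam("side")
def tri(a,b):
    ca,cb=t["T"][:3,3],s["T"][:3,3]; r=rays(t,[(225+a[0]/3.5-.36,120+a[1]/3.5-.36)])[0]; q=rays(s,[(225+b[0]/3.5-.36,130+b[1]/3.5-.36)])[0]
    k=np.linalg.lstsq(np.c_[r,-q],cb-ca,rcond=None)[0]; A=ca+r*k[0];B=cb+q*k[1]; print("press",Pf((A+B)/2).round(1),"gap mm",round(np.linalg.norm(A-B)*1000,1))
tri((301,371),(393,264)); tri((48,383),(221,433)); print("expect",bar(0,0).round(1),"pin -63 186 143")
st(); a=.7;R=Rt(a); z=RP.T@R[:,2]; pre=bar(0)+z*(19-90); print(pre); plan(pre,R,28)
E
```

```text
press [-87.6   2.1 169.4] gap mm 2.4
press [-62.  185.6 148.8] gap mm 0.9
expect [-89.5   0.  154. ] pin -63 186 143
t 0.25 P [-510.2 -556.1  238.5] z [ 0.     0.001 -1.   ] F [ 1.1 -0.4 -0.8] w 1.0 q [-1.44  0.38  1.3  -0.    1.46 -0.22]
[-135.18991397   -8.          208.32211947]
turn/row [-0.17, 0.14, -0.39]
[0.57, -0.55, 0.04]
[0.59, -0.53, 0.03]
[0.61, -0.5, 0.03]
[0.64, -0.47, 0.04]
[0.66, -0.44, 0.04]
[0.68, -0.41, 0.04]
[0.69, -0.38, 0.04]
[0.71, -0.35, 0.05]
[0.72, -0.31, 0.05]
[0.74, -0.28, 0.06]
[0.75, -0.25, 0.07]
[0.76, -0.21, 0.07]
[0.77, -0.18, 0.08]
[0.77, -0.14, 0.09]
[0.78, -0.11, 0.1]
[0.78, -0.08, 0.11]
[0.78, -0.04, 0.13]
[0.78, -0.01, 0.14]
[0.78, 0.03, 0.15]
[0.77, 0.06, 0.17]
[0.76, 0.09, 0.18]
[0.76, 0.12, 0.2]
[0.75, 0.15, 0.21]
[0.74, 0.18, 0.23]
[0.72, 0.21, 0.25]
[0.71, 0.24, 0.26]
[0.69, 0.27, 0.28]
[0.67, 0.29, 0.3]
```

Emit:
step_arm(targets=[[1,[0.57,-0.55,0],[-0.17,0.14,-0.39]],[1,[0.59,-0.53,0],[-0.17,0.14,-0.39]],[1,[0.61,-0.5,0],[-0.17,0.14,-0.39]],[1,[0.64,-0.47,0],[-0.17,0.14,-0.39]],[1,[0.66,-0.44,0],[-0.17,0.14,-0.39]],[1,[0.68,-0.41,0],[-0.17,0.14,-0.39]],[1,[0.69,-0.38,0],[-0.17,0.14,-0.39]],[1,[0.71,-0.35,0],[-0.17,0.14,-0.39]],[1,[0.72,-0.31,0],[-0.17,0.14,-0.39]],[1,[0.74,-0.28,0],[-0.17,0.14,-0.39]]])

```text
time_s: 1.08
position: [0.2892, -0.3018, 0.2403]
ee_rot: [[0.668, 0.701, 0.249], [0.735, -0.673, -0.077], [0.114, 0.234, -0.966]]
ft_force: [-0.0, 0.1, -0.1]
width: 0.998
gripper_force: 0.0
```

```bash
python3 - <<'E'
from h import *
st(); a=.7;R=Rt(a)
for n,(x0,y0,x1,y1) in(("top",(290,216,330,234)),("side",(322,190,350,220))):
    D=np.load(n+"0.npz");P=D["P"][y0:y1,x0:x1];m=D["img"][y0:y1,x0:x1].max(2)<60
    m=cv2.erode(m.astype(np.uint8),np.ones((2,2)))>0
    q=np.array([Pf(p) for p in P[m]]); print(n,m.sum(),np.percentile(q,[10,25,50,75,90],axis=0).round(0).tolist())
plan(bar(0)+RP.T@R[:,2]*(19-90),R,18)
E
```

```text
t 1.08 P [-377.2 -358.3  240.3] z [ 0.235 -0.112 -0.966] F [ 0.   0.1 -0.1] w 0.998 q [-1.22  0.05  1.76  0.23  1.18 -0.54]
top 140 [[-94.0, -29.0, 166.0], [-93.0, -18.0, 168.0], [-90.0, 0.0, 171.0], [-87.0, 19.0, 173.0], [-85.0, 32.0, 174.0]]
side 6 [[-92.0, -2.0, 169.0], [-92.0, 23.0, 169.0], [-91.0, 27.0, 171.0], [-91.0, 35.0, 172.0], [-90.0, 38.0, 173.0]]
turn/row [-0.18, 0.14, -0.39]
[0.75, -0.25, 0.09]
[0.76, -0.21, 0.1]
[0.76, -0.18, 0.11]
[0.77, -0.15, 0.12]
[0.77, -0.11, 0.13]
[0.77, -0.08, 0.14]
[0.78, -0.05, 0.15]
[0.77, -0.01, 0.16]
[0.77, 0.02, 0.17]
[0.77, 0.05, 0.19]
[0.76, 0.08, 0.2]
[0.75, 0.11, 0.22]
[0.74, 0.14, 0.23]
[0.73, 0.17, 0.25]
[0.72, 0.2, 0.27]
[0.7, 0.23, 0.28]
[0.69, 0.26, 0.3]
[0.67, 0.28, 0.32]
```

The top surface of the bar reads about 172 mm, so its centre is near 165 and the lever starts at q≈0.1. I continue the approach.

Emit:
step_arm(targets=[[1,[0.75,-0.25,0.05],[-0.18,0.14,-0.39]],[1,[0.76,-0.21,0.05],[-0.18,0.14,-0.39]],[1,[0.76,-0.18,0.06],[-0.18,0.14,-0.39]],[1,[0.77,-0.15,0.08],[-0.18,0.14,-0.39]],[1,[0.77,-0.11,0.1],[-0.18,0.14,-0.39]],[1,[0.77,-0.08,0.1],[-0.18,0.14,-0.39]],[1,[0.78,-0.05,0.12],[-0.18,0.14,-0.39]],[1,[0.77,-0.01,0.13],[-0.18,0.14,-0.39]],[1,[0.77,0.02,0.14],[-0.18,0.14,-0.39]],[1,[0.77,0.05,0.16],[-0.18,0.14,-0.39]]])

```text
time_s: 1.92
position: [0.3903, -0.089, 0.2324]
ee_rot: [[0.235, 0.835, 0.497], [0.967, -0.253, -0.033], [0.098, 0.488, -0.867]]
ft_force: [0.5, 0.5, 0.7]
width: 0.999
gripper_force: 0.0
```

```bash
python3 - <<'E'
from h import *
st(); R=Rt(.7); plan(bar(.11)+RP.T@R[:,2]*(19-70),R,10)
E
```

```text
t 1.92 P [-245.8 -162.8  232.4] z [ 0.487 -0.106 -0.867] F [0.5 0.5 0.7] w 0.999 q [-0.73 -0.08  2.    0.42  0.85 -0.69]
turn/row [-0.14, 0.12, -0.31]
[0.62, 0.09, 0.22]
[0.61, 0.11, 0.23]
[0.61, 0.12, 0.24]
[0.6, 0.14, 0.25]
[0.59, 0.16, 0.27]
[0.58, 0.18, 0.28]
[0.57, 0.19, 0.29]
[0.56, 0.21, 0.3]
[0.54, 0.23, 0.31]
[0.53, 0.24, 0.32]
```

Emit:
step_arm(targets=[[0.6,[0.62,0.09,0.22],[-0.14,0.12,-0.31]],[0.6,[0.61,0.11,0.23],[-0.14,0.12,-0.31]],[0.6,[0.61,0.12,0.24],[-0.14,0.12,-0.31]],[0.6,[0.6,0.14,0.25],[-0.14,0.12,-0.31]],[0.6,[0.59,0.16,0.27],[-0.14,0.12,-0.31]],[0.6,[0.58,0.18,0.28],[-0.14,0.12,-0.31]],[0.6,[0.57,0.19,0.29],[-0.14,0.12,-0.31]],[0.6,[0.56,0.21,0.3],[-0.14,0.12,-0.31]],[0.6,[0.54,0.23,0.31],[-0.14,0.12,-0.31]],[0.6,[0.53,0.24,0.32],[-0.14,0.12,-0.31]]])

```text
time_s: 2.75
position: [0.4893, 0.0824, 0.2055]
ee_rot: [[-0.148, 0.755, 0.639], [0.989, 0.111, 0.098], [0.004, 0.646, -0.763]]
ft_force: [0.8, -0.8, -0.0]
width: 0.8
gripper_force: 0.0
```

```bash
python3 - <<'E'
from h import *
st(); R=Rt(.7); plan(bar(.11)+RP.T@R[:,2]*19,R,6); save(cam("side"),"s1")
D=cam("side")["img"][100:300,190:460]; cv2.imwrite("pics/s1c.png",cv2.resize(D[:,:,::-1],None,fx=2.8,fy=2.8))
E
```

```text
t 2.75 P [-122.5   -7.9  205.5] z [ 0.646  0.003 -0.763] F [ 0.7 -1.  -0. ] w 0.8 q [-0.19  0.12  1.99  0.55  0.42 -0.77]
turn/row [0.0, -0.0, -0.0]
[-0.0, -0.0, 0.39]
[-0.0, -0.0, 0.39]
[-0.0, -0.0, 0.39]
[-0.0, -0.0, 0.39]
[-0.0, -0.0, 0.39]
[-0.0, -0.0, 0.39]
```

View pics/s1c.png

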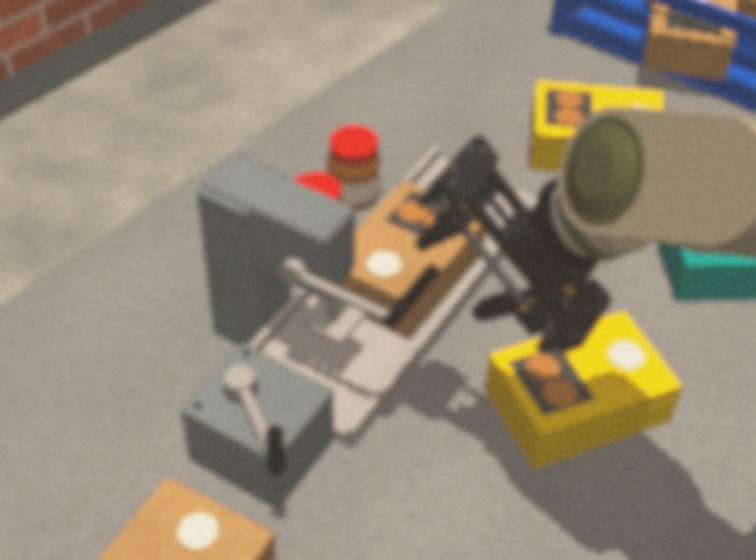

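The open gripper, with fingertips near (430,240) and (480,305), faces the bar at (410,295), with one finger above it and one below. I advance and close.

Emit:
step_arm(targets=[[0.6,[0,0,0.39],[0,0,0]],[0.6,[0,0,0.39],[0,0,0]],[0.6,[0,0,0.39],[0,0,0]],[0.6,[0,0,0.39],[0,0,0]],[0.6,[0,0,0.39],[0,0,0]],[0.6,[0,0,0.39],[0,0,0]],[0,[0,0,0],[0,0,0]],[-0.3,[0,0,0],[0,0,0]],[-0.4,[0,0,0],[0,0,0]],[-0.4,[0,0,0],[0,0,0]]])

```text
time_s: 3.68
position: [0.5335, 0.0879, 0.1527]
ee_rot: [[-0.146, 0.756, 0.639], [0.989, 0.109, 0.097], [0.004, 0.646, -0.763]]
ft_force: [-0.0, 0.4, -0.2]
width: 0.52
gripper_force: 0.0
```

Emit:
step_arm(targets=[[-0.6,[0,0,0],[0,0,0]],[-0.7,[0,0,0],[0,0,0]],[-0.8,[0,0,0],[0,0,0]],[-0.9,[0,0,0],[0,0,0]],[-1,[0,0,0],[0,0,0]],[-1,[0,0,0],[0,0,0]],[-1,[0,0,0],[0,0,0]],[-1,[0,0,0],[0,0,0]],[-1,[0,0,0],[0,0,0]],[-1,[0,0,0],[0,0,0]]])

```text
time_s: 4.52
position: [0.5353, 0.0882, 0.1531]
ee_rot: [[-0.146, 0.754, 0.64], [0.989, 0.109, 0.097], [0.004, 0.648, -0.762]]
ft_force: [8.7, 3.9, -0.4]
width: 0.141
gripper_force: 30.1
```

```bash
python3 - <<'E'
from h import *
s=st(); R=np.array(s["ee_rot"]); g=Pf(np.array(s["position"])-R[:,2]*.019); print("grasp",g,"q",.1+np.arcsin((g[2]-165)/110), "r",np.hypot(g[0]-20,g[2]-165),s["gripper_force"])
E
```

```text
t 4.52 P [-76.2  -8.9 153.1] z [ 0.648  0.002 -0.762] F [ 9.2  2.6 -0.4] w 0.141 q [-0.15  0.29  1.96  0.75  0.28 -0.96]
grasp [-88.50265561  -8.94288044 167.56171298] q 0.1232904053828053 r 108.53289200692831 30.094181522727013
```

```bash
cat >> h.py <<'E'
def arc(q0,q1,n):
    s=robot.read_state();R=np.array(s["ee_rot"])
    for a in np.linspace(q0,q1,n+1)[:-1]: print(((RP@(bar(a+(q1-q0)/n)-bar(a)))@R/30).round(2).tolist())
E
python3 -c "
from h import *
arc(.11,.93,14)"
```

```text
[0.0, 0.15, -0.16]
[0.0, 0.15, -0.15]
[0.0, 0.16, -0.14]
[0.0, 0.17, -0.13]
[0.0, 0.18, -0.12]
[0.0, 0.18, -0.11]
[0.0, 0.19, -0.1]
[0.0, 0.2, -0.09]
[0.0, 0.2, -0.08]
[0.0, 0.21, -0.06]
[0.0, 0.21, -0.05]
[0.0, 0.21, -0.04]
[0.0, 0.21, -0.03]
[0.0, 0.21, -0.01]
```

Emit:
step_arm(targets=[[-1,[0,0.15,-0.16],[0,0,0]],[-1,[0,0.15,-0.15],[0,0,0]],[-1,[0,0.16,-0.14],[0,0,0]],[-1,[0,0.17,-0.13],[0,0,0]],[-1,[0,0.18,-0.12],[0,0,0]],[-1,[0,0.18,-0.11],[0,0,0]],[-1,[0,0.19,-0.1],[0,0,0]],[-1,[0,0.2,-0.09],[0,0,0]],[-1,[0,0.2,-0.08],[0,0,0]],[-1,[0,0.21,-0.06],[0,0,0]]])

```text
time_s: 5.35
position: [0.5495, 0.0907, 0.2104]
ee_rot: [[-0.148, 0.761, 0.631], [0.989, 0.11, 0.098], [0.005, 0.639, -0.769]]
ft_force: [-15.9, -7.6, 0.9]
width: 0.15
gripper_force: 30.2
```

```bash
cat >> h.py <<'E'
def lev():
    s=st(); R=np.array(s["ee_rot"]); g=Pf(np.array(s["position"])-R[:,2]*.019); print("grasp",g.round(1),"q",.1+np.arctan2(g[2]-165,20-g[0]), "r",np.hypot(g[0]-20,g[2]-165),"gf",s["gripper_force"])
E
python3 -c "
from h import *
lev()"
```

```text
t 5.35 P [-61.7  -8.5 210.4] z [ 0.639  0.004 -0.769] F [-16.9  -5.2   0.9] w 0.15 q [-0.13  0.21  1.83  0.42  0.46 -0.6 ]
grasp [-73.9  -8.6 225. ] q 0.6687970892652318 r 111.42184777928509 gf 30.158714989665896
```

Emit:
step_arm(targets=[[-1,[0,0.21,-0.03],[0,0,0]],[-1,[0,0.21,-0.02],[0,0,0]],[-1,[0,0.21,-0.01],[0,0,0]],[-1,[0,0.21,0.01],[0,0,0]],[-1,[0,0.1,0],[0,0,0]],[-1,[0,0.05,0],[0,0,0]],[-1,[0,0,0],[0,0,0]],[-1,[0,0,0],[0,0,0]],[-1,[0,0,0],[0,0,0]],[-1,[0,0,0],[0,0,0]]])

```text
time_s: 6.18
position: [0.5691, 0.0939, 0.2302]
ee_rot: [[-0.149, 0.763, 0.629], [0.989, 0.111, 0.098], [0.005, 0.637, -0.771]]
ft_force: [-35.2, -11.2, 10.3]
width: 0.14
gripper_force: 27.6
```

```bash
python3 -c "
from h import *
lev()"
```

```text
t 6.18 P [-41.9  -8.3 230.2] z [ 0.637  0.004 -0.771] F [-36.5  -5.8  10.3] w 0.14 q [-0.12  0.22  1.75  0.35  0.53 -0.51]
grasp [-54.   -8.4 244.8] q 0.9233871985400119 r 108.81246777658299 gf 27.55656860768795
```

The lever is at its upper stop. I release it and retreat.

Emit:
step_arm(targets=[[-0.4,[0,-0.1,0],[0,0,0]],[-0.1,[0,0,0],[0,0,0]],[0,[0,0,0],[0,0,0]],[0,[0,0,0],[0,0,0]],[0,[0,0,-0.4],[0,0,0]],[0,[0,0,-0.7],[0,0,0]],[0,[0,0,-0.9],[0,0,0]],[0,[0,0,-0.9],[0,0,0]],[0,[-0.5,0,-0.2],[0,0,0]],[0,[-0.8,0,0],[0,0,0]]])

```text
time_s: 7.02
position: [0.5176, 0.0467, 0.3046]
ee_rot: [[-0.149, 0.753, 0.641], [0.989, 0.112, 0.099], [0.003, 0.649, -0.761]]
ft_force: [0.8, -0.5, -0.2]
width: 0.503
gripper_force: 0.0
```

```bash
python3 - <<'E'
from h import *
st(); c=cam("top"); save(c,"t1"); P=cloud(c); 
D=c["img"][100:260,220:450]; cv2.imwrite("pics/t1c.png",cv2.resize(D[:,:,::-1],None,fx=3.2,fy=3.2))
R=Rt(0,.2)
plan([-3,-250,200],R,10)
E
```

```text
t 7.02 P [-99.8 -47.3 304.6] z [ 0.649  0.003 -0.761] F [ 0.7 -0.6 -0.2] w 0.503 q [-0.27  0.03  1.75  0.4   0.75 -0.63]
turn/row [0.59, 0.16, 0.06]
[-0.66, 0.02, 0.47]
[-0.67, 0.06, 0.45]
[-0.68, 0.09, 0.44]
[-0.69, 0.13, 0.42]
[-0.69, 0.16, 0.39]
[-0.7, 0.19, 0.37]
[-0.7, 0.22, 0.34]
[-0.71, 0.25, 0.31]
[-0.71, 0.28, 0.28]
[-0.72, 0.3, 0.24]
```

View pics/t1c.png

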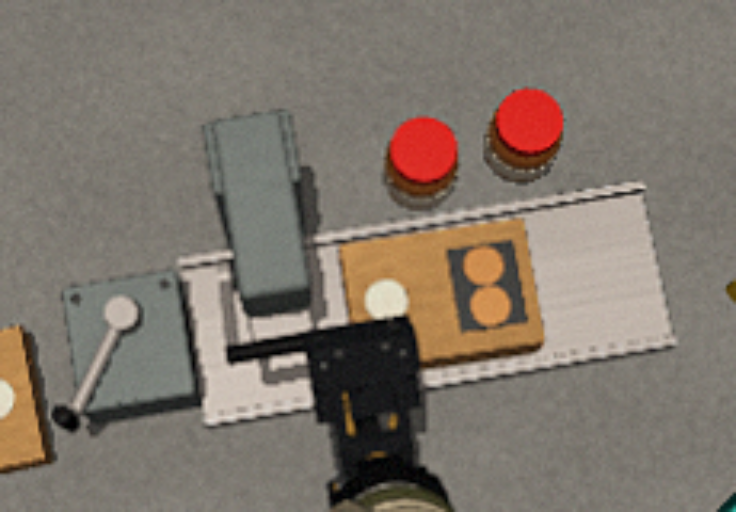

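The lever is raised (bar at crop (230–310,345)), and the box is unmoved between lid corners (343,240) and (540,345). I go behind the box's -y end.

Emit:
step_arm(targets=[[0,[-0.66,0.02,0.47],[0.59,0.16,0.06]],[0,[-0.67,0.06,0.45],[0.59,0.16,0.06]],[0,[-0.68,0.09,0.44],[0.59,0.16,0.06]],[0,[-0.69,0.13,0.42],[0.59,0.16,0.06]],[0,[-0.69,0.16,0.39],[0.59,0.16,0.06]],[0,[-0.7,0.19,0.37],[0.59,0.16,0.06]],[0,[-0.7,0.22,0.34],[0.59,0.16,0.06]],[0,[-0.71,0.25,0.31],[0.59,0.16,0.06]],[0,[-0.71,0.28,0.28],[0.59,0.16,0.06]],[0,[-0.72,0.3,0.24],[0.59,0.16,0.06]]])

```text
time_s: 7.9
position: [0.6423, -0.1373, 0.196]
ee_rot: [[-0.14, 0.989, -0.042], [0.969, 0.145, 0.2], [0.204, -0.012, -0.979]]
ft_force: [-0.3, -0.3, -0.3]
width: 0.501
gripper_force: 0.0
```

```bash
python3 - <<'E'
from h import *
st(); plan([-3,-250,45],Rt(0,.2),10)
E
```

```text
t 7.9 P [  -3.7 -247.7  196. ] z [-0.012  0.204 -0.979] F [-0.4 -0.3 -0.3] w 0.501 q [-0.45  0.64  0.97  0.16  1.65 -0.59]
turn/row [-0.01, -0.0, -0.0]
[-0.11, 0.01, 0.49]
[-0.11, 0.01, 0.49]
[-0.11, 0.01, 0.49]
[-0.11, 0.01, 0.49]
[-0.11, 0.01, 0.49]
[-0.11, 0.01, 0.49]
[-0.11, 0.0, 0.49]
[-0.11, 0.0, 0.49]
[-0.11, 0.0, 0.49]
[-0.11, 0.0, 0.49]
```

Emit:
step_arm(targets=[[0,[-0.11,0,0.49],[0,0,0]],[0,[-0.11,0,0.49],[0,0,0]],[0,[-0.11,0,0.49],[0,0,0]],[0,[-0.11,0,0.49],[0,0,0]],[0,[-0.11,0,0.49],[0,0,0]],[0,[-0.11,0,0.49],[0,0,0]],[0,[-0.11,0,0.49],[0,0,0]],[0,[-0.11,0,0.49],[0,0,0]],[0,[-0.11,0,0.49],[0,0,0]],[0,[-0.11,0,0.49],[0,0,0]]])

```text
time_s: 8.73
position: [0.6408, -0.1388, 0.0449]
ee_rot: [[-0.141, 0.989, -0.038], [0.969, 0.145, 0.2], [0.203, -0.009, -0.979]]
ft_force: [0.0, -0.2, 0.7]
width: 0.5
gripper_force: 0.0
```

```bash
python3 - <<'E'
from h import *
st(); plan([-1,-110,45],Rt(0,.2),10)
E
```

```text
t 8.73 P [  -5.4 -249.1   44.9] z [-0.008  0.203 -0.979] F [ 0.  -0.2  0.7] w 0.5 q [-0.46  0.78  1.16  0.17  1.33 -0.65]
turn/row [-0.01, -0.0, -0.0]
[0.45, 0.01, 0.09]
[0.45, 0.01, 0.09]
[0.45, 0.01, 0.09]
[0.45, 0.01, 0.09]
[0.45, 0.01, 0.09]
[0.45, 0.01, 0.09]
[0.45, 0.01, 0.09]
[0.45, 0.01, 0.09]
[0.45, 0.01, 0.09]
[0.45, 0.01, 0.09]
```

Emit:
step_arm(targets=[[0,[0.27,0.01,0.05],[0,0,0]],[0,[0.27,0.01,0.05],[0,0,0]],[0,[0.27,0.01,0.06],[0,0,0]],[0,[0.27,0.01,0.05],[0,0,0]],[0,[0.27,0.01,0.06],[0,0,0]],[0,[0.27,0.01,0.05],[0,0,0]],[0,[0.27,0.01,0.06],[0,0,0]],[0,[0.27,0.01,0.05],[0,0,0]],[0,[0.27,0.01,0.06],[0,0,0]],[0,[0.27,0.01,0.05],[0,0,0]]])

```text
time_s: 9.57
position: [0.6316, -0.0562, 0.0471]
ee_rot: [[-0.141, 0.989, -0.037], [0.969, 0.145, 0.199], [0.203, -0.008, -0.979]]
ft_force: [1.5, -3.8, 3.1]
width: 0.498
gripper_force: 1.9
```

```bash
python3 - <<'E'
from h import *
st(); plan([-2,-100,45],Rt(0,.2),10)
c=cam("top");img=c["img"];hsv=cv2.cvtColor(img,cv2.COLOR_RGB2HSV)
v,u=np.mgrid[0:400,0:640]
D=img[100:260,220:450]; cv2.imwrite("pics/t2c.png",cv2.resize(D[:,:,::-1],None,fx=3.2,fy=3.2))
E
```

```text
t 9.57 P [  -2.2 -166.    47.1] z [-0.007  0.203 -0.979] F [ 0.9 -4.   3.1] w 0.498 q [-0.35  0.73  1.25  0.18  1.26 -0.56]
turn/row [-0.01, -0.0, -0.0]
[0.21, 0.0, 0.05]
[0.21, 0.0, 0.05]
[0.21, 0.0, 0.05]
[0.21, 0.0, 0.05]
[0.21, 0.0, 0.05]
[0.21, 0.0, 0.05]
[0.21, 0.0, 0.05]
[0.21, 0.0, 0.05]
[0.21, 0.0, 0.05]
[0.21, 0.0, 0.05]
```

View pics/t2c.png

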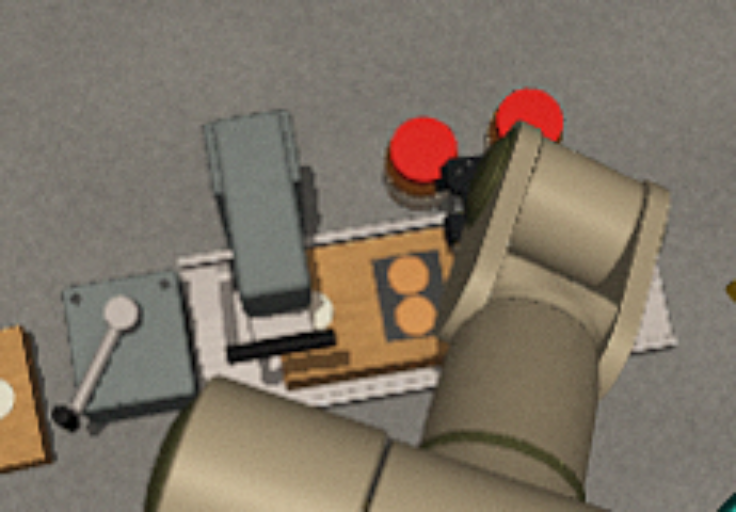

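The box has moved under the raised foot (its front edge is hidden near (290,380)), and the fingers push at its -y end. I check the arm's clearance from the raised lever and head using depth.

```bash
python3 - <<'E'
from h import *
st()
for n in("top","side"):
    P=cloud(cam(n)).reshape(-1,3); P=P[np.isfinite(P).all(1)]; q=(P-O)@RP*1000
    for lo,hi in((95,130),(130,180),(180,215),(215,250),(250,300),(300,400)):
        m=(q[:,2]>lo)&(q[:,2]<hi)&(q[:,0]>-100)&(q[:,0]<140)&(q[:,1]<-48)&(q[:,1]>-300)
        if m.sum()>20: print(n,lo,hi,m.sum(),"max y",np.percentile(q[m,1],[90,98]).round(),"x",np.percentile(q[m,0],[2,98]).round())
E
```

```text
t 9.62 P [  -2.4 -164.2   47. ] z [-0.008  0.204 -0.979] F [ 1.2 -0.9  0.5] w 0.5 q [-0.34  0.73  1.26  0.19  1.26 -0.56]
top 95 130 40 max y [-142. -142.] x [27. 79.]
top 130 180 172 max y [-147. -145.] x [29. 90.]
top 250 300 164 max y [-134. -122.] x [-61.  47.]
top 300 400 3262 max y [-132. -109.] x [-95.  46.]
side 95 130 198 max y [-146. -144.] x [-87.  81.]
side 130 180 959 max y [-151. -147.] x [-94.  88.]
side 180 215 288 max y [-161. -159.] x [-42.  28.]
side 215 250 200 max y [-164. -162.] x [-39.  22.]
side 250 300 213 max y [-130. -121.] x [-39.  63.]
side 300 400 740 max y [-113. -104.] x [-79.  59.]
```

Emit:
step_arm(targets=[[0,[0.2,0,0.05],[0,0,0]],[0,[0.2,0,0.05],[0,0,0]],[0,[0.2,0,0.05],[0,0,0]],[0,[0.2,0,0.05],[0,0,0]],[0,[0.2,0,0.05],[0,0,0]],[0,[0.2,0,0.05],[0,0,0]],[0,[0.2,0,0.05],[0,0,0]],[0,[0.2,0,0.05],[0,0,0]],[0,[0.2,0,0.05],[0,0,0]],[0,[0.2,0,0.05],[0,0,0]]])

```text
time_s: 10.55
position: [0.6223, 0.0051, 0.0442]
ee_rot: [[-0.141, 0.989, -0.038], [0.969, 0.146, 0.2], [0.204, -0.009, -0.979]]
ft_force: [0.6, -5.7, 4.3]
width: 0.504
gripper_force: 2.5
```

```bash
python3 -c "
from h import *
st()"
```

```text
t 10.55 P [  -2.4 -104.    44.2] z [-0.008  0.204 -0.979] F [-0.3 -5.7  4.3] w 0.504 q [-0.26  0.72  1.31  0.2   1.21 -0.48]
```

Emit:
step_arm(targets=[[0,[0.09,0,0.02],[0,0,0]],[0,[0.09,0,0.02],[0,0,0]],[0,[0.09,0,0.02],[0,0,0]],[0,[0.06,0,0.02],[0,0,0]],[0,[0.06,0,0.01],[0,0,0]],[0,[0.06,0,0.01],[0,0,0]],[0,[0.03,0,0.01],[0,0,0]],[0,[0,0,0],[0,0,0]],[0,[0,0,0],[0,0,0]],[0,[0,0,0],[0,0,0]]])

```text
time_s: 11.38
position: [0.6206, 0.0179, 0.0439]
ee_rot: [[-0.14, 0.989, -0.037], [0.969, 0.145, 0.198], [0.202, -0.008, -0.979]]
ft_force: [0.7, -8.7, 2.8]
width: 0.502
gripper_force: 4.7
```

```bash
python3 -c "
from h import *
st()"
```

```text
t 11.38 P [ -2.2 -91.   43.9] z [-0.008  0.202 -0.979] F [-0.6 -8.7  2.8] w 0.502 q [-0.24  0.71  1.32  0.2   1.2  -0.46]
```

Emit:
step_arm(targets=[[0,[0.03,0,0],[0,0,0]],[0,[0.03,0,0.01],[0,0,0]],[0,[0.03,0,0],[0,0,0]],[0,[0.03,0,0.01],[0,0,0]],[0,[0,0,0],[0,0,0]],[0,[0,0,0],[0,0,0]],[0,[0,0,0],[0,0,0]],[0,[0,0,0],[0,0,0]],[0,[0,0,0],[0,0,0]],[0,[0,0,0],[0,0,0]]])

```text
time_s: 12.22
position: [0.6214, 0.0187, 0.0442]
ee_rot: [[-0.141, 0.989, -0.034], [0.97, 0.144, 0.193], [0.196, -0.006, -0.981]]
ft_force: [3.8, -21.8, 1.7]
width: 0.501
gripper_force: 11.1
```

```bash
python3 - <<'E'
from h import *
st()
c=cam("side"); P=cloud(c); q=((P.reshape(-1,3)-O)@RP*1000).reshape(400,640,3)
m=(abs(q[...,2]-80)<6)&(q[...,1]>-90)&(q[...,1]<90)&(abs(q[...,0])<65)
print(m.sum(),np.percentile(q[m][:,1],[2,50,98]),np.percentile(q[m][:,0],[2,98]))
D=c["img"][100:300,190:460]; cv2.imwrite("pics/s3c.png",cv2.resize(D[:,:,::-1],None,fx=2.8,fy=2.8))
E
```

```text
t 12.22 P [ -1.3 -90.4  44.2] z [-0.005  0.196 -0.981] F [  0.5 -22.1   1.7] w 0.501 q [-0.23  0.71  1.32  0.19  1.2  -0.46]
1383 [-79.51509587  23.56438307  86.73148317] [-52.80595588  52.80716866]
```

View pics/s3c.png

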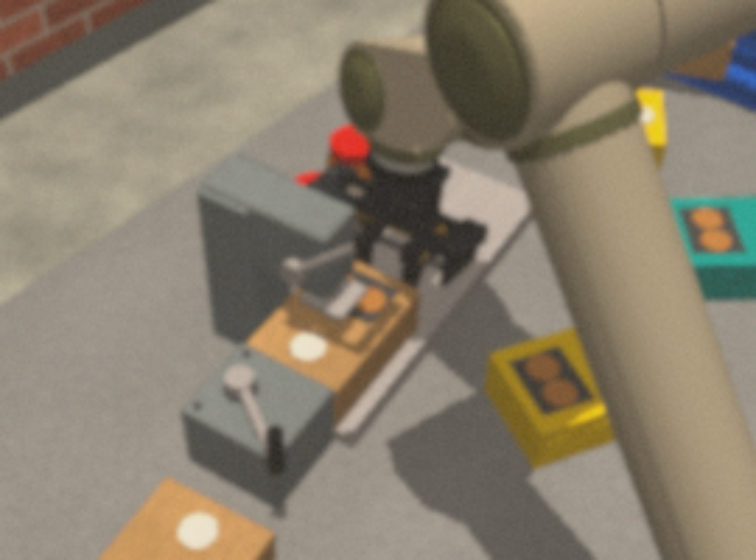

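The box's end is flush against the stamp unit (edge line (245,340)–(335,385)), and the push force rose to 22 N with no motion. I back off, then rise.

Emit:
step_arm(targets=[[0,[-0.1,0,0],[0,0,0]],[0,[-0.2,0,-0.04],[0,0,0]],[0,[-0.4,0,-0.08],[0,0,0]],[0,[-0.7,0,-0.15],[0,0,0]],[0,[-0.9,0,-0.2],[0,0,0]],[0,[-0.9,0,-0.3],[0,0,0]],[0,[-0.9,0,-0.5],[0,0,0]],[0,[-0.6,0,-0.9],[0,0,0]],[0,[-0.3,0,-1],[0,0,0]],[0,[-0.2,0,-1],[0,0,0]]])

```text
time_s: 13.1
position: [0.6458, -0.155, 0.1346]
ee_rot: [[-0.139, 0.989, -0.041], [0.969, 0.145, 0.202], [0.206, -0.011, -0.978]]
ft_force: [-0.0, 0.4, 0.2]
width: 0.497
gripper_force: 0.0
```

```bash
python3 - <<'E'
from h import *
st(); R=Rt(.7); plan([-120,-60,300],R,10)
c=cam("top");P=cloud(c);q=((P.reshape(-1,3)-O)@RP*1000).reshape(400,640,3)
m=(q[...,2]>225)&(q[...,2]<270)&(abs(q[...,1])<45)&(q[...,0]<-20)&(q[...,0]>-120)
print(m.sum(),np.median(q[m],axis=0)); print(bar(.9))
E
```

```text
t 13.1 P [  -2.8 -265.8  134.6] z [-0.011  0.206 -0.978] F [0.  0.4 0.2] w 0.497 q [-0.48  0.71  1.03  0.16  1.54 -0.64]
turn/row [-0.59, -0.16, -0.06]
[0.78, -0.4, -0.39]
[0.78, -0.36, -0.44]
[0.77, -0.33, -0.48]
[0.76, -0.28, -0.51]
[0.76, -0.24, -0.55]
[0.75, -0.2, -0.58]
[0.74, -0.15, -0.6]
[0.72, -0.1, -0.63]
[0.71, -0.05, -0.65]
[0.7, 0.0, -0.66]
218 [-55.26433432   6.36053321 247.08525698]
[-56.63773803  -8.         243.90917   ]
```

Emit:
step_arm(targets=[[0.2,[0.78,-0.4,-0.39],[-0.59,-0.16,-0.06]],[0.2,[0.78,-0.36,-0.44],[-0.59,-0.16,-0.06]],[0.2,[0.77,-0.33,-0.48],[-0.59,-0.16,-0.06]],[0.2,[0.76,-0.28,-0.51],[-0.59,-0.16,-0.06]],[0.2,[0.76,-0.24,-0.55],[-0.59,-0.16,-0.06]],[0.2,[0.75,-0.2,-0.58],[-0.59,-0.16,-0.06]],[0.2,[0.74,-0.15,-0.6],[-0.59,-0.16,-0.06]],[0.2,[0.72,-0.1,-0.63],[-0.59,-0.16,-0.06]],[0.2,[0.71,-0.05,-0.65],[-0.59,-0.16,-0.06]],[0.2,[0.7,0,-0.66],[-0.59,-0.16,-0.06]]])

```text
time_s: 13.98
position: [0.4983, 0.0336, 0.3003]
ee_rot: [[-0.146, 0.755, 0.64], [0.989, 0.108, 0.098], [0.004, 0.647, -0.762]]
ft_force: [1.0, -0.8, -0.7]
width: 0.598
gripper_force: 0.0
```

```bash
python3 - <<'E'
from h import *
st(); R=Rt(.7); z=RP.T@R[:,2]; p=bar(.9)+z*(19-65); plan(p,R,4); print("then"); plan(bar(.9)+z*19,R,6,W(p),R)
E
```

```text
t 13.98 P [-120.8  -57.5  300.3] z [ 0.647  0.002 -0.762] F [ 0.9 -0.9 -0.7] w 0.598 q [-0.33 -0.01  1.79  0.45  0.76 -0.71]
turn/row [0.01, -0.0, -0.01]
[0.41, 0.1, 0.32]
[0.41, 0.1, 0.32]
[0.41, 0.11, 0.32]
[0.41, 0.11, 0.32]
then
turn/row [0.0, 0.0, 0.0]
[-0.0, 0.0, 0.36]
[-0.0, 0.0, 0.36]
[-0.0, 0.0, 0.36]
[-0.0, 0.0, 0.36]
[-0.0, 0.0, 0.36]
[-0.0, 0.0, 0.36]
```

Emit:
step_arm(targets=[[0.2,[0.41,0.1,0.32],[0,0,0]],[0.2,[0.41,0.1,0.32],[0,0,0]],[0.2,[0.41,0.11,0.32],[0,0,0]],[0.2,[0.41,0.11,0.32],[0,0,0]],[0.2,[0,0,0.36],[0,0,0]],[0.2,[0,0,0.36],[0,0,0]],[0.2,[0,0,0.36],[0,0,0]],[0.2,[0,0,0.36],[0,0,0]],[0.2,[0,0,0.36],[0,0,0]],[0.2,[0,0,0.36],[0,0,0]]])

```text
time_s: 14.82
position: [0.5684, 0.0924, 0.2285]
ee_rot: [[-0.145, 0.757, 0.638], [0.989, 0.108, 0.097], [0.004, 0.645, -0.764]]
ft_force: [0.5, 0.6, 1.0]
width: 0.602
gripper_force: 0.0
```

Emit:
step_arm(targets=[[-0.2,[0,0,0],[0,0,0]],[-0.5,[0,0,0],[0,0,0]],[-0.7,[0,0,0],[0,0,0]],[-0.8,[0,0,0],[0,0,0]],[-0.9,[0,0,0],[0,0,0]],[-1,[0,0,0],[0,0,0]],[-1,[0,0,0],[0,0,0]],[-1,[0,0,0],[0,0,0]],[-1,[0,0,0],[0,0,0]],[-1,[0,0,0],[0,0,0]]])

```text
time_s: 15.65
position: [0.5679, 0.0929, 0.2301]
ee_rot: [[-0.146, 0.755, 0.639], [0.989, 0.109, 0.098], [0.004, 0.646, -0.763]]
ft_force: [-2.3, -0.2, 3.5]
width: 0.143
gripper_force: 29.9
```

```bash
python3 - <<'E'
from h import *
lev(); arc(.9,.3,12)
E
```

```text
t 15.65 P [-43.3  -9.2 230.1] z [ 0.646  0.002 -0.763] F [-2.3  0.1  3.5] w 0.143 q [-0.12  0.22  1.76  0.37  0.51 -0.53]
grasp [-55.5  -9.2 244.6] q 0.9113054659537797 r 109.7058730765487 gf 29.913509041070938
[-0.0, -0.18, 0.02]
[-0.0, -0.18, 0.03]
[-0.0, -0.18, 0.04]
[-0.0, -0.18, 0.04]
[-0.0, -0.18, 0.05]
[-0.0, -0.17, 0.06]
[-0.0, -0.17, 0.07]
[-0.0, -0.17, 0.08]
[-0.0, -0.16, 0.09]
[-0.0, -0.16, 0.09]
[-0.0, -0.15, 0.1]
[-0.0, -0.15, 0.11]
```

Emit:
step_arm(targets=[[-1,[0,-0.18,0.02],[0,0,0]],[-1,[0,-0.18,0.03],[0,0,0]],[-1,[0,-0.18,0.04],[0,0,0]],[-1,[0,-0.18,0.04],[0,0,0]],[-1,[0,-0.18,0.05],[0,0,0]],[-1,[0,-0.17,0.06],[0,0,0]],[-1,[0,-0.17,0.07],[0,0,0]],[-1,[0,-0.17,0.08],[0,0,0]],[-1,[0,-0.16,0.09],[0,0,0]],[-1,[0,-0.16,0.09],[0,0,0]]])

```text
time_s: 16.48
position: [0.5408, 0.0885, 0.1838]
ee_rot: [[-0.145, 0.754, 0.641], [0.989, 0.109, 0.097], [0.003, 0.648, -0.761]]
ft_force: [13.5, 4.1, 1.1]
width: 0.14
gripper_force: 30.6
```

```bash
python3 - <<'E'
from h import *
lev(); arc(.41,.25,6)
E
```

```text
t 16.48 P [-70.7  -9.5 183.8] z [ 0.648  0.001 -0.761] F [13.9  2.   1.1] w 0.14 q [-0.14  0.24  1.9   0.55  0.36 -0.74]
grasp [-83.   -9.5 198.3] q 0.41227663314478236 r 108.25860960166307 gf 30.615197271108627
[-0.0, -0.08, 0.05]
[-0.0, -0.08, 0.05]
[-0.0, -0.08, 0.06]
[-0.0, -0.08, 0.06]
[-0.0, -0.08, 0.06]
[-0.0, -0.07, 0.06]
```

Emit:
step_arm(targets=[[-1,[0,-0.09,0.05],[0,0,0]],[-1,[0,-0.09,0.05],[0,0,0]],[-1,[0,-0.09,0.05],[0,0,0]],[-1,[0,-0.08,0.05],[0,0,0]],[-1,[0,-0.08,0.05],[0,0,0]],[-1,[0,-0.03,0.02],[0,0,0]],[-1,[0,0,0],[0,0,0]],[-1,[0,0,0],[0,0,0]],[-1,[0,0,0],[0,0,0]],[-1,[0,0,0],[0,0,0]]])

```text
time_s: 17.32
position: [0.5369, 0.0878, 0.1701]
ee_rot: [[-0.145, 0.752, 0.643], [0.989, 0.109, 0.096], [0.003, 0.651, -0.759]]
ft_force: [14.1, 6.3, 4.9]
width: 0.141
gripper_force: 30.2
```

```bash
python3 - <<'E'
from h import *
lev(); arc(.29,.25,4)
E
```

```text
t 17.32 P [-74.7  -9.6 170.1] z [ 0.651  0.    -0.759] F [14.9  4.2  4.9] w 0.141 q [-0.15  0.26  1.94  0.64  0.32 -0.84]
grasp [-87.   -9.6 184.6] q 0.2808320585692282 r 108.78768718758474 gf 30.193173363804817
[-0.0, -0.03, 0.02]
[-0.0, -0.03, 0.02]
[-0.0, -0.03, 0.02]
[-0.0, -0.03, 0.02]
```

Emit:
step_arm(targets=[[-1,[0,-0.03,0.02],[0,0,0]],[-1,[0,-0.03,0.02],[0,0,0]],[-1,[0,-0.03,0.02],[0,0,0]],[-1,[0,0,0],[0,0,0]],[-1,[0,0,0],[0,0,0]],[-1,[0,0,0],[0,0,0]],[-1,[0,0,0],[0,0,0]],[-1,[0,0,0],[0,0,0]],[-1,[0,0,0],[0,0,0]],[-1,[0,0,0],[0,0,0]]])

```text
time_s: 18.15
position: [0.537, 0.0878, 0.1694]
ee_rot: [[-0.145, 0.748, 0.647], [0.989, 0.109, 0.096], [0.001, 0.655, -0.756]]
ft_force: [7.3, 9.2, 21.7]
width: 0.141
gripper_force: 29.8
```

```bash
python3 - <<'E'
from h import *
lev()
E
```

```text
t 18.15 P [-74.6  -9.6 169.4] z [ 0.655 -0.001 -0.756] F [ 8.6  8.  21.7] w 0.141 q [-0.15  0.26  1.94  0.67  0.31 -0.86]
grasp [-87.   -9.6 183.8] q 0.2736158498885778 r 108.61950048057791 gf 29.840029701590538
```

The foot is blocked by the lid at q≈0.27, with 22 N at the grip. I release and retreat.

Emit:
step_arm(targets=[[-0.6,[0,0,0],[0,0,0]],[-0.3,[0,0,0],[0,0,0]],[0,[0,0,0],[0,0,0]],[0.1,[0,0,0],[0,0,0]],[0.1,[0,0,0],[0,0,0]],[0.1,[0,0,-0.4],[0,0,0]],[0.1,[0,0,-0.7],[0,0,0]],[0.1,[0,0,-0.9],[0,0,0]],[0.1,[0,0,-0.9],[0,0,0]],[0.1,[0,0,-0.9],[0,0,0]]])

```text
time_s: 18.98
position: [0.4592, 0.0769, 0.2518]
ee_rot: [[-0.146, 0.758, 0.636], [0.989, 0.109, 0.098], [0.005, 0.644, -0.765]]
ft_force: [1.7, -0.7, 0.6]
width: 0.548
gripper_force: 0.0
```

```bash
python3 - <<'E'
from h import *
st(); plan([-72,225,230],Rt(0),12)
c=cam("top"); P=cloud(c); q=((P.reshape(-1,3)-O)@RP*1000).reshape(400,640,3)
D=c["img"][100:260,200:430]; cv2.imwrite("pics/t3c.png",cv2.resize(D[:,:,::-1],None,fx=3.2,fy=3.2))
m=(q[...,2]>38)&(q[...,2]<52)&(q[...,1]>185)&(q[...,1]<420)&(abs(q[...,0])<120)
print("spare",m.sum(),np.percentile(q[m][:,:2],[3,97],axis=0).round())
E
```

```text
t 18.98 P [-153.1   -8.9  251.8] z [ 0.644  0.003 -0.765] F [ 1.5 -0.9  0.6] w 0.548 q [-0.22 -0.01  1.96  0.45  0.58 -0.67]
turn/row [0.49, -0.0, -0.0]
[0.65, 0.13, 0.19]
[0.65, 0.14, 0.18]
[0.65, 0.15, 0.18]
[0.65, 0.16, 0.17]
[0.65, 0.17, 0.16]
[0.65, 0.18, 0.15]
[0.65, 0.19, 0.14]
[0.65, 0.2, 0.12]
[0.65, 0.2, 0.11]
[0.65, 0.21, 0.1]
[0.65, 0.22, 0.09]
[0.65, 0.22, 0.07]
spare 2465 [[-81. 227.]
 [ 30. 386.]]
```

View pics/t3c.png

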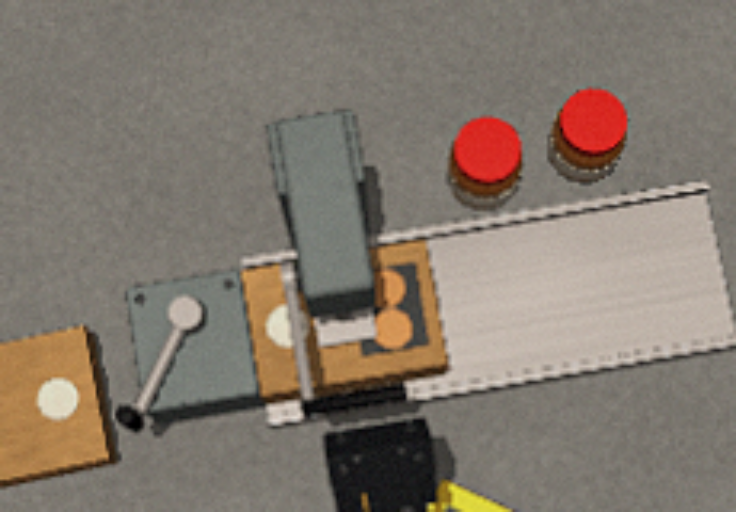

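The box is flush against the stamp unit (edge at crop (245,270)–(265,405)), with the foot on the lid and the bar down at (355,398). The stamp pin is at (130,415). I go beyond the pin with fingers closed.

Emit:
step_arm(targets=[[-1,[0.78,0.16,0.23],[0.59,0,0]],[-1,[0.78,0.17,0.22],[0.59,0,0]],[-1,[0.78,0.18,0.21],[0.59,0,0]],[-1,[0.78,0.2,0.2],[0.59,0,0]],[-1,[0.78,0.21,0.18],[0.59,0,0]],[-1,[0.78,0.22,0.17],[0.59,0,0]],[-1,[0.78,0.24,0.15],[0.59,0,0]],[-1,[0.78,0.25,0.13],[0.59,0,0]],[-1,[0.78,0.26,0.1],[0.59,0,0]],[-1,[0.78,0.26,0.09],[0.59,0,0]]])

```text
time_s: 19.87
position: [0.5048, 0.3176, 0.23]
ee_rot: [[-0.149, 0.989, 0.0], [0.989, 0.149, 0.006], [0.006, 0.001, -1.0]]
ft_force: [-0.2, 0.3, 0.4]
width: 0.001
gripper_force: 0.0
```

```bash
python3 - <<'E'
from h import *
st(); plan([-72,222,105],Rt(0),10)
E
```

```text
t 19.87 P [-72.4 222.5 230. ] z [ 0.001  0.006 -1.   ] F [-0.2  0.3  0.4] w 0.001 q [0.36 0.47 1.18 0.01 1.49 0.21]
turn/row [0.0, -0.0, 0.0]
[-0.0, 0.0, 0.42]
[-0.0, 0.0, 0.42]
[-0.0, 0.0, 0.42]
[-0.0, 0.0, 0.42]
[-0.0, 0.0, 0.42]
[-0.0, 0.0, 0.42]
[-0.0, 0.0, 0.42]
[-0.0, 0.0, 0.42]
[-0.0, 0.0, 0.42]
[-0.0, 0.0, 0.42]
```

Emit:
step_arm(targets=[[-1,[0,0,0.42],[0,0,0]],[-1,[0,0,0.42],[0,0,0]],[-1,[0,0,0.42],[0,0,0]],[-1,[0,0,0.42],[0,0,0]],[-1,[0,0,0.42],[0,0,0]],[-1,[0,0,0.42],[0,0,0]],[-1,[0,0,0.42],[0,0,0]],[-1,[0,0,0.42],[0,0,0]],[-1,[0,0,0.42],[0,0,0]],[-1,[0,0,0.4],[0,0,0]]])

```text
time_s: 20.7
position: [0.5051, 0.317, 0.1038]
ee_rot: [[-0.148, 0.989, 0.003], [0.989, 0.148, 0.007], [0.006, 0.004, -1.0]]
ft_force: [0.3, -0.2, 0.1]
width: 0.005
gripper_force: 0.0
```

Emit:
step_arm(targets=[[-1,[-0.25,0,0],[0,0,0]],[-1,[-0.25,0,0],[0,0,0]],[-1,[-0.25,0,0],[0,0,0]],[-1,[-0.25,0,0],[0,0,0]],[-1,[-0.25,0,0],[0,0,0]],[-1,[-0.25,0,0],[0,0,0]],[-1,[-0.25,0,0],[0,0,0]],[-1,[-0.25,0,0],[0,0,0]],[-1,[-0.25,0,0],[0,0,0]],[-1,[-0.1,0,0],[0,0,0]]])

```text
time_s: 21.53
position: [0.5147, 0.246, 0.1053]
ee_rot: [[-0.147, 0.989, 0.002], [0.989, 0.147, 0.006], [0.006, 0.002, -1.0]]
ft_force: [-7.3, 2.8, 1.5]
width: 0.005
gripper_force: 3.1
```

```bash
python3 - <<'E'
from h import *
st()
E
```

```text
t 21.53 P [-73.2 150.1 105.3] z [ 0.002  0.006 -1.   ] F [-6.8  3.9  1.5] w 0.005 q [0.24 0.54 1.44 0.01 1.16 0.09]
```

```bash
python3 - <<'E'
from h import *
a=cam("top")["img"][170:250,215:300]; b=cam("side")["img"][180:300,240:360]
cv2.imwrite("pics/m1.png",np.hstack([cv2.resize(a[:,:,::-1],(400,376),interpolation=2),cv2.resize(b[:,:,::-1],(376,376),interpolation=2)]))
E
```

```text
(no output)
```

View pics/m1.png

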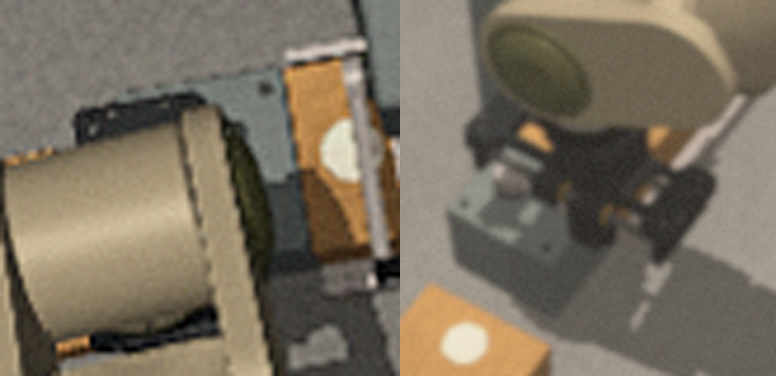

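The pin is no longer at its rest place (about (550,232) in the right half), so it has been carried along, and the gripper clears everything. I push on to the stop gently.

Emit:
step_arm(targets=[[-1,[-0.1,0,0],[0,0,0]],[-1,[-0.1,0,0],[0,0,0]],[-1,[-0.1,0,0],[0,0,0]],[-1,[-0.05,0,0],[0,0,0]],[-1,[-0.05,0,0],[0,0,0]],[-1,[-0.03,0,0],[0,0,0]],[-1,[0,0,0],[0,0,0]],[-1,[0,0,0],[0,0,0]],[-1,[0,0,0],[0,0,0]],[-1,[0,0,0],[0,0,0]]])

```text
time_s: 22.47
position: [0.5166, 0.2338, 0.1051]
ee_rot: [[-0.148, 0.989, 0.002], [0.989, 0.148, 0.006], [0.006, 0.003, -1.0]]
ft_force: [-6.9, 1.8, 1.6]
width: 0.001
gripper_force: 2.8
```

```bash
python3 - <<'E'
from h import *
st()
E
```

```text
t 22.47 P [-73.1 137.8 105.1] z [ 0.003  0.006 -1.   ] F [-6.5  2.7  1.6] w 0.001 q [0.21 0.54 1.45 0.01 1.15 0.06]
```

Emit:
step_arm(targets=[[-1,[-0.05,0,0],[0,0,0]],[-1,[-0.05,0,0],[0,0,0]],[-1,[-0.05,0,0],[0,0,0]],[-1,[0,0,0],[0,0,0]],[-1,[0,0,0],[0,0,0]],[-1,[0,0,0],[0,0,0]],[-1,[0,0,0],[0,0,0]],[-1,[0,0,0],[0,0,0]],[-1,[0,0,0],[0,0,0]],[-1,[0,0,0],[0,0,0]]])

```text
time_s: 23.3
position: [0.5171, 0.2308, 0.1052]
ee_rot: [[-0.148, 0.989, 0.002], [0.989, 0.148, 0.009], [0.009, 0.004, -1.0]]
ft_force: [-7.4, 9.9, 0.8]
width: 0.008
gripper_force: 6.9
```

```bash
python3 - <<'E'
from h import *
st()
E
```

```text
t 23.3 P [-73.  134.8 105.2] z [ 0.004  0.009 -1.   ] F [-5.9 10.9  0.8] w 0.008 q [0.21 0.54 1.45 0.01 1.15 0.05]
```

Contact with the stop is beginning (11 N). I press a little more to be sure.

Emit:
step_arm(targets=[[-1,[-0.04,0,0],[0,0,0]],[-1,[-0.04,0,0],[0,0,0]],[-1,[0,0,0],[0,0,0]],[-1,[0,0,0],[0,0,0]],[-1,[0,0,0],[0,0,0]],[-1,[0,0,0],[0,0,0]],[-1,[0,0,0],[0,0,0]],[-1,[0,0,0],[0,0,0]],[-1,[0,0,0],[0,0,0]],[-1,[0,0,0],[0,0,0]]])

```text
time_s: 24.13
position: [0.5173, 0.23, 0.1052]
ee_rot: [[-0.148, 0.989, 0.002], [0.989, 0.148, 0.012], [0.011, 0.004, -1.0]]
ft_force: [-8.1, 18.9, -0.9]
width: 0.003
gripper_force: 11.4
```

```bash
python3 - <<'E'
from h import *
st()
E
```

```text
t 24.13 P [-73.  134.  105.2] z [ 0.004  0.011 -1.   ] F [-5.2 19.9 -0.9] w 0.003 q [0.2  0.53 1.46 0.01 1.15 0.05]
```

The lever is firmly at its stop. I follow it back, then rise clear.

Emit:
step_arm(targets=[[-1,[0.3,0,0],[0,0,0]],[-1,[0.3,0,0],[0,0,0]],[-1,[0.3,0,0],[0,0,0]],[-1,[0.3,0,0],[0,0,0]],[-1,[0.3,0,0],[0,0,0]],[-1,[0.3,0,0],[0,0,0]],[-1,[0.3,0,0],[0,0,0]],[-1,[0.3,0,0],[0,0,0]],[-1,[0.3,0,0],[0,0,0]],[-1,[0.35,0,0],[0,0,0]]])

```text
time_s: 24.97
position: [0.5051, 0.3187, 0.1058]
ee_rot: [[-0.148, 0.989, 0.005], [0.989, 0.148, 0.006], [0.006, 0.006, -1.0]]
ft_force: [0.4, -0.1, -0.5]
width: 0.007
gripper_force: 0.0
```

Emit:
step_arm(targets=[[-1,[0,0,-0.5],[0,0,0]],[-1,[0,0,-0.8],[0,0,0]],[-1,[0,0,-0.8],[0,0,0]],[-1,[0,0,-0.8],[0,0,0]],[-1,[0,0,-0.8],[0,0,0]],[-1,[0,-0.8,-0.3],[0,0,0]],[-1,[0,-0.8,0],[0,0,0]],[-1,[0,-0.8,0],[0,0,0]],[-1,[0,-0.8,0],[0,0,0]],[-1,[0,-0.4,0],[0,0,0]]])

```text
time_s: 25.8
position: [0.3954, 0.3013, 0.2254]
ee_rot: [[-0.149, 0.989, 0.004], [0.989, 0.149, 0.007], [0.006, 0.005, -1.0]]
ft_force: [-0.2, 0.3, -0.3]
width: 0.004
gripper_force: 0.0
```

```bash
python3 - <<'E'
from h import *
st()
a=cam("top")["img"][120:250,160:420]; b=cam("side")["img"][110:330,200:400]
cv2.imwrite("pics/m2.png",np.hstack([cv2.resize(a[:,:,::-1],(450,225),interpolation=2),cv2.resize(b[:,:,::-1],(205,225),interpolation=2)]))
E
```

```text
t 25.8 P [-183.   222.5  225.4] z [ 0.005  0.006 -1.   ] F [-0.2  0.3 -0.3] w 0.004 q [0.41 0.3  1.47 0.   1.37 0.26]
```

View pics/m2.png

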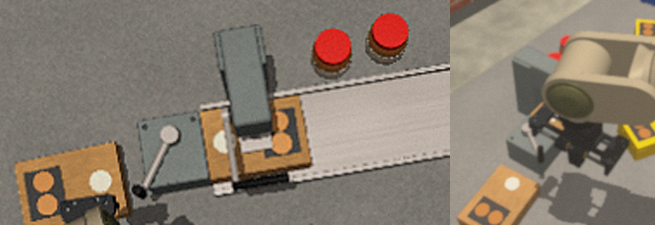

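The stamp lever is back at rest (pin at (140,190)), the box is flush and clamped under the foot, and the bystanders are where they were. The robot touches nothing.

```bash
python3 -c "
from h import *
print(robot.sign_off())"
```

```text
the job is handed in; nothing more can be done
None
```

I handed the job in at about 26 s of arm time: the pastry box is flush against the stamp unit and clamped under the foot, and the stamp lever was pressed to its stop and sprang back. The spare box and jars look unmoved in the last pictures.

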